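# Unstack the lids and close each food box with its own

### The arm

A 7-joint arm with a two-finger parallel gripper is mounted at the origin on a cart in front of the work surface, level with it; the furniture and walls round the work are solid. World frame = base frame: x ahead of the robot, y to its left, z up, the work surface at z = 0. Lengths are in m, angles in rad, forces in N, time in s.
With the tool pointing down it reaches from about 0.4 to 0.75 m from the base axis. Payload 19.5 kg.
Tool frame: the origin (TCP) lies between the finger pads; the fingertips stand ahead of it and the grasp point (between the pads) lies 2 mm behind it (robot.tip_extent is the z of the fingertips in the tool frame, in m); z points along the fingers, y is the line along which they close (so a half turn about z gives the same grasp; the last joint's range is limited). The gripper opens to 85 mm and grips with 20 to 120 N. Pads are 22 mm wide; open, the fingers measure 114 mm over their backs; the gripper's body (76 mm by 85 mm) begins 54 mm behind the grasp point. The pads swing forward as they close: fully open they stand 13 mm farther back than shut.
Start: joints at [-1.254, 0.707, -0.028, 1.485, 0.022, 0.951, -0.075], TCP at [0.202, 0.538, 0.248] pointing down, gripper open.
Joint ranges: [-2.71, 2.71], [-0.32, 2.16], [-1.57, 1.52], [0, 2.45], [-1.46, 4.6], [0, 2.02], [-2.83, 2.83]. Speed limits (rad/s): [1.89, 1.89, 2.57, 2.57, 3.01, 3.01, 3.01].

### API

Orientations are given as a unit quaternion [x, y, z, w].
In Python, from workcell import robot gives the robot as it stands.
- The arm moves only by the shell command python3 -m handwheel 'ROWS' [FORCE]. ROWS is a JSON object whose one key "moves" holds a list of rows, each a list of 3 entries, a list of its own where there are three numbers: the shift along the tool's x, y, z in m, then the turn, a rotation vector about the tool's x, y, z in rad, then the opening, from 0 (shut) to 1 (fully open). In form: {"moves": [[[tx, ty, tz], [rx, ry, rz], grip], ...]}. A call has 1 to 5 rows; each row shifts and turns the commanded pose from where the row before left it, along the tool's axes as they then stand; what a row does not reach is not made up. A row lasts 1/10 s, in which the tool goes at most 50 mm and 8.59 degrees, less where a joint would pass 70% of its speed; a pose out of reach is approached as far as the arm can. A call with a gripper value outside its range is refused whole. The fingers move at their own pace and stop on an object; FORCE is the grip in N (left out, the last holds). Time passes only in rows, so rows that do not move let the fingers close. It gives the time, the measured TCP pose, the force, the opening and the grip force at its end, in the units of the state.
- robot.get_obs(): the state, without advancing time (a new reading comes with each control period).
- robot.capture(name): name is "scene" or "top" or "wrist"; returns a dict with "pixels" (420x560x3 uint8, red, green, blue), "mtx" (3x3 intrinsics, pixels), "eye" and "rotation" of the camera in the world. Camera axes: x right, y down, z forward; pixel columns grow to the right and rows downward; lengths in m; the calibration is good to about 2 mm. A picture is of the moment at which its call begins. There is no depth.
- robot.close_job(): hands the job in; it is judged then, once.
The state is a dict: "time_s": time; "joint_pos": joint angles; "dq": joint speeds; "joint_torque": joint torques, N m; "ee_pos": TCP position; "tool_rot": TCP orientation; "ft_force": force on the tool from outside, world axes, zero at the start; "torque": the same for the moment, N m; "finger_gap": opening from 0.0 (shut) to 1.0 (fully open); "grasp_force": force on a finger pad.
Only numpy, scipy, OpenCV 4.12 (cv2) and the standard library are available. Lean on these libraries where they do the work, as an engineer would, in place of code of your own. Each camera call takes 0.05 s, during which the arm holds its last target. There are 200 camera calls.

### The job

The washed food boxes are to be put away closed: take the stack of four lids apart and press each lid fully home, level, on the box of its own colour and size, with its cut corners over the box's cut corners. Leave the boxes standing where they are, do not disturb the mug or the spice jar, and let go of everything.

Things in the scene. Friction and masses are not known exactly. Their poses are not given: they have to be found in the camera images.
- blue_lid: strong blue loose lid, the largest: 118 x 68 x 18 mm (local x, y, z), hollow below: skirt 2.5 mm thick, 10 mm deep. On its top a 3 mm boss that locates the next smaller lid, centred, 18 mm up; 5 mm of this lid shows each side, 8 mm each end. The two corners at local +x are cut 14 mm at 45 degrees. Origin: centre of the underside, z up. At the start the bottom of the stack, on the worktop.
- green_lid: strong green loose lid, the second largest: 102 x 58 x 18 mm (local x, y, z), hollow below: skirt 2.5 mm thick, 10 mm deep. On its top a 3 mm boss that locates the next smaller lid, centred, 18 mm up; 5 mm of this lid shows each side, 8 mm each end. The two corners at local +x are cut 14 mm at 45 degrees. Origin: centre of the underside, z up. At the start it sits on the blue lid.
- yellow_lid: strong yellow loose lid, the second smallest: 86 x 48 x 18 mm (local x, y, z), hollow below: skirt 2.5 mm thick, 10 mm deep. On its top a 3 mm boss that locates the next smaller lid, centred, 18 mm up; 5 mm of this lid shows each side, 8 mm each end. The two corners at local +x are cut 14 mm at 45 degrees. Origin: centre of the underside, z up. At the start it sits on the green lid.
- red_lid: strong red loose lid, the smallest: 70 x 38 x 18 mm (local x, y, z), hollow below: skirt 2.5 mm thick, 10 mm deep. Flat top. The two corners at local +x are cut 14 mm at 45 degrees. Origin: centre of the underside, z up. At the start it is the top of the stack.
- blue_box: open pale blue food box, the largest, loose, 400 g: 118 x 68 x 48 mm, its top 12 mm a neck 4.5 mm in from the sides, tapered, for the lid's skirt (2 mm play). Lid home: its underside 38 mm above the box's, 2 mm over the shoulder. Cut corners at local +x as on the lid; at the start all +x ends point away from the robot, within 0.4 rad. Origin: centre of the underside, z up.
- green_box: open pale green food box, the second largest, loose, 350 g: 102 x 58 x 48 mm, its top 12 mm a neck 4.5 mm in from the sides, tapered, for the lid's skirt (2 mm play). Lid home: its underside 38 mm above the box's, 2 mm over the shoulder. Cut corners at local +x as on the lid; at the start all +x ends point away from the robot, within 0.4 rad. Origin: centre of the underside, z up.
- yellow_box: open pale yellow food box, the second smallest, loose, 300 g: 86 x 48 x 48 mm, its top 12 mm a neck 4.5 mm in from the sides, tapered, for the lid's skirt (2 mm play). Lid home: its underside 38 mm above the box's, 2 mm over the shoulder. Cut corners at local +x as on the lid; at the start all +x ends point away from the robot, within 0.4 rad. Origin: centre of the underside, z up.
- red_box: open pale red food box, the smallest, loose, 250 g: 70 x 38 x 48 mm, its top 12 mm a neck 4.5 mm in from the sides, tapered, for the lid's skirt (2 mm play). Lid home: its underside 38 mm above the box's, 2 mm over the shoulder. Cut corners at local +x as on the lid; at the start all +x ends point away from the robot, within 0.4 rad. Origin: centre of the underside, z up.
- mug_1: bystander: small cream mug, 63 x 86 x 51 mm, standing on the worktop to the left of the work; origin centre of its underside
- spice_jar_1: bystander: spice jar with a black cap, 41 mm across, 105 mm tall, standing on the worktop to the right of the work, in front of the sink; origin centre of its underside
Things that resemble listed ones, but are neither listed nor needed, are in the scene too. Leave any orange look-alike of the red_box alone.

How it is judged:
At the end, for the whole second after the job is handed in: Each of the four lids sits on the box of its own colour: centres within 5 mm seen from above, lid underside 35 to 41 mm above the box's underside (38 is fully home), level with the box within 0.06 rad and turned within 0.1 rad; all four boxes stand upright on the worktop and everything is at rest (horizontal distance between blue_lid and blue_box below 0.005 m and z of blue_lid in the frame of blue_box between 0.035 and 0.041 m and angle between the x axis of blue_lid and the x axis of blue_box, either way round below 0.1 rad and angle between the z axis of blue_lid and the z axis of blue_box, either way round below 0.06 rad and angle between each of blue_box, green_box, yellow_box, red_box's own z axis and vertical below 0.06 rad and height (world z) of each of blue_box, green_box, yellow_box, red_box below 0.01 m and linear speed of each of blue_lid, blue_box, green_lid, green_box, yellow_lid, yellow_box, red_lid, red_box below 0.02 m/s and horizontal distance between green_lid and green_box below 0.005 m and z of green_lid in the frame of green_box between 0.035 and 0.041 m and angle between the x axis of green_lid and the x axis of green_box, either way round below 0.1 rad and angle between the z axis of green_lid and the z axis of green_box, either way round below 0.06 rad and horizontal distance between yellow_lid and yellow_box below 0.005 m and z of yellow_lid in the frame of yellow_box between 0.035 and 0.041 m and angle between the x axis of yellow_lid and the x axis of yellow_box, either way round below 0.1 rad and angle between the z axis of yellow_lid and the z axis of yellow_box, either way round below 0.06 rad and horizontal distance between red_lid and red_box below 0.005 m and z of red_lid in the frame of red_box between 0.035 and 0.041 m and angle between the x axis of red_lid and the x axis of red_box, either way round below 0.1 rad and angle between the z axis of red_lid and the z axis of red_box, either way round below 0.06 rad); the robot touches nothing.
It fails at once if a box is tipped, or pushed more than 4 cm from where it stood (distance of any of blue_box, green_box, yellow_box, red_box from where it was at the start of the episode above 0.04 m or angle between any of blue_box, green_box, yellow_box, red_box's own z axis and vertical above 0.35 rad).
It fails at once if the mug or the spice jar is knocked over or pushed more than 3 cm (distance of any of mug_1, spice_jar_1 from where it was at the start of the episode above 0.03 m or angle between any of mug_1, spice_jar_1's own z axis and vertical above 0.35 rad).
It also fails if it takes over 109 s, if anything falls off the work surface, if the arm or the gripper's body presses on something with over 40 N, if the wrist force passes 120 N, or if a joint passes its speed limit or range.

## Working session

There is one attempt and no reset: what is moved stays moved. The work goes in short steps, Python scripts to look and compute and a shell command to move; the robot and the scene stay as the last step left them, time stands still between calls to the robot, and variables do not carry over. Pictures are saved under pics/ and viewed, at most 17 in all, crops included, and the job is handed in when it is done.

```bash
mkdir -p pics; ls; python3 - <<'E'
from workcell import robot
import cv2,numpy as np
for n in ("top","scene"):
    c=robot.capture(n); cv2.imwrite(f"pics/{n}0.png",c["pixels"][:,:,::-1]); print(n,c["mtx"],c["eye"],c["rotation"])
    np.savez(f"{n}0.npz",**c)
o=robot.get_obs();print(o, robot.tip_extent)
E
```

```text
pics
top [[446.19399124   0.         269.9881166 ]
 [  0.         446.19399124 202.14217893]
 [  0.           0.           1.        ]] [0.43899373 0.08837877 1.18543028] [ 0.70726958 -0.70570216  0.02849024 -0.03070017]
scene [[386.51205327   0.         276.34961662]
 [  0.         386.51205327 213.66169348]
 [  0.           0.           1.        ]] [ 0.00277193 -0.25072224  0.6634821 ] [ 0.8016685  -0.4482894   0.18876257 -0.34746643]
{'time_s': 0.1, 'joint_pos': array([-1.25368953,  0.70699034, -0.02761478,  1.48494317,  0.02198888,
        0.95090515, -0.07549893]), 'dq': array([ 0.00023163, -0.00055469, -0.00028099, -0.00216148, -0.00022807,
       -0.00099142, -0.00068152]), 'joint_torque': array([ 1.49397765e-03, -8.84314156e+01,  1.23615313e+00, -2.36453462e+01,
        1.70112349e-02,  5.06124459e-03,  5.15938012e-06]), 'ee_pos': array([0.20183723, 0.53818076, 0.24790531]), 'tool_rot': array([ 1.78446481e-01,  9.83949506e-01, -4.66145662e-04, -7.40984722e-05]), 'ft_force': array([-0.05090468,  1.41709662, -0.68215614]), 'torque': array([-0.01789456,  0.05153563,  0.04134594]), 'grasp_force': 0.0, 'finger_gap': 1.0003781888580399} 0.017
```

View pics/top0.png

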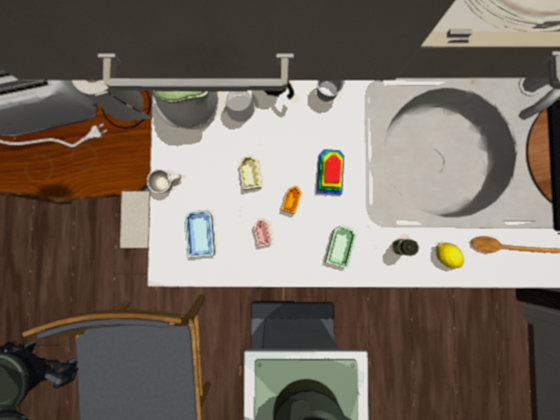

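View pics/scene0.png

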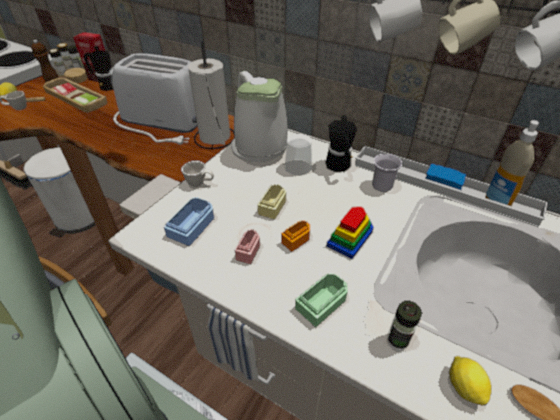

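```bash
cat > h.py <<'E'
import numpy as np,cv2
from scipy.spatial.transform import Rotation as Ro
from workcell import robot
def ray(c,u,v,z):
    d=Ro.from_quat(c["rotation"]).apply(np.linalg.inv(c["mtx"])@[u,v,1.]) if np.size(c["rotation"])==4 else c["rotation"]@np.linalg.inv(c["mtx"])@[u,v,1.]
    return c["eye"]+d*(z-c["eye"][2])/d[2]
def proj(c,P):
    R=Ro.from_quat(c["rotation"]).as_matrix()
    p=(np.atleast_2d(P)-c["eye"])@R@c["mtx"].T
    return p[:,:2]/p[:,2:]
def state():
    o=robot.get_obs(); R=Ro.from_quat(o["tool_rot"]).as_matrix()
    return o,o["ee_pos"],R
def to(x,y,z,yaw):
    "shift in present tool axes, then turn about tool z; yaw = world heading of MINUS tool x"
    o,p,R=state()
    s=R.T@(np.array([x,y,z])-p)
    cur=np.arctan2(-R[1,0],-R[0,0]); tilt=R.T@np.cross(R[:,2],[0,0,-1])
    print("t",round(o["time_s"],1),"p",p.round(4),"yaw",cur.round(3),"SHIFT",s.round(4),"TURNz",round(-((yaw-cur+np.pi)%(2*np.pi)-np.pi),3),"tilt",tilt.round(4),"F",o["ft_force"].round(1),"gap",round(o["finger_gap"],3),"grip",round(o["grasp_force"],1))
def outline(L,W,c=.014):
    a,b=L/2,W/2
    return np.array([[-a,-b],[a-c,-b],[a,-b+c],[a,b-c],[a-c,b],[-a,b]])
E
python3 - <<'E'
from h import *
t=dict(np.load("top0.npz"));s=dict(np.load("scene0.npz"))
for n,uv,z in [("stack",(331,172),.072),("blue",(200,234),.048),("green",(341,247),.048),("yellow",(249,173),.048),("red",(263,234),.048),("orange",(291,200),.048),("edge",(300,286),0),("jar",(405,247),.1),("mug",(160,181),.05)]:
    P=ray(t,*uv,z); print(n,P.round(3),np.hypot(*P[:2]).round(3),"scene px",proj(s,P).round(0))
E
```

```text
stack [ 0.609 -0.061  0.072] 0.612 scene px [[351. 216.]]
blue [0.453 0.27  0.048] 0.527 scene px [[191. 212.]]
green [ 0.421 -0.088  0.048] 0.43 scene px [[322. 288.]]
yellow [0.61  0.146 0.048] 0.627 scene px [[271. 193.]]
red [0.453 0.11  0.048] 0.466 scene px [[247. 238.]]
orange [0.54  0.038 0.048] 0.541 scene px [[296. 226.]]
edge [0.318 0.013 0.   ] 0.318 scene px [[249. 318.]]
jar [ 0.422 -0.235  0.1  ] 0.483 scene px [[402. 307.]]
mug [0.588 0.374 0.05 ] 0.697 scene px [[194. 168.]]
```

```bash
python3 - <<'E'
from h import *
c=robot.capture("wrist");np.savez("w0.npz",**c);cv2.imwrite("pics/w0.png",c["pixels"][:,:,::-1])
o,p,R=state();Rc=Ro.from_quat(c["rotation"]).as_matrix()
print(c["mtx"],R.T@(c["eye"]-p),(R.T@Rc).round(3))
a=cv2.imread("pics/top0.png")[130:290,150:430]
cv2.imwrite("pics/topcrop.png",cv2.resize(a,None,fx=2.8,fy=2.8,interpolation=cv2.INTER_CUBIC))
E
```

```text
[[296.68693614   0.         282.02024501]
 [  0.         296.68693614 211.95936699]
 [  0.           0.           1.        ]] [ 0.06895243  0.00076099 -0.12533428] [[ 0.    -0.962 -0.273]
 [ 1.     0.     0.   ]
 [-0.    -0.273  0.962]]
```

View pics/topcrop.png

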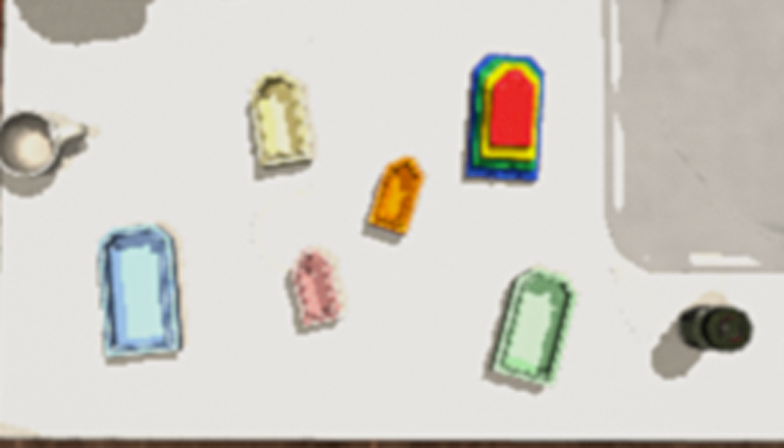

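```bash
python3 -c "
from h import *
to(.453,.27,.18,0)"
```

```text
t 0.1 p [0.2018 0.5382 0.2479] yaw -0.359 SHIFT [-0.3294 -0.1629  0.0681] TURNz -0.359 tilt [-0.0008 -0.     -0.    ] F [ 0.1  0.3 -0.4] gap 1.002 grip 0.0
```

```bash

python3 -m handwheel '{"moves":[[[-0.033,-0.0163,0.0068],[0,0,0],1],[[-0.033,-0.0163,0.0068],[0,0,0],1],[[-0.033,-0.0163,0.0068],[0,0,0],1],[[-0.033,-0.0163,0.0068],[0,0,0],1],[[-0.033,-0.0163,0.0068],[0,0,0],1]]}'
python3 -m handwheel '{"moves":[[[-0.033,-0.0163,0.0068],[0,0,0],1],[[-0.033,-0.0163,0.0068],[0,0,0],1],[[-0.033,-0.0163,0.0068],[0,0,0],1],[[-0.033,-0.0163,0.0068],[0,0,0],1],[[-0.033,-0.0163,0.0068],[0,0,0],1]]}'
python3 -m handwheel '{"moves":[[[0,0,0],[0,0,-0.12],1],[[0,0,0],[0,0,-0.12],1],[[0,0,0],[0,0,-0.12],1],[[0,0,0],[0,0,0],1]]}'
python3 - <<'E'
from h import *
to(.453,.27,.18,0)
c=robot.capture("wrist");np.savez("wblue.npz",**c);cv2.imwrite("pics/wblue.png",c["pixels"][:,:,::-1])
to(.60,.146,.18,0)
E
```

```text
time_s: 0.65
ee_pos: [0.3286, 0.4029, 0.214]
tool_rot: [0.178, 0.984, -0.0, -0.0]
ft_force: [0.6, 0.5, 0.6]
finger_gap: 0.997
grasp_force: 0.0
time_s: 1.15
ee_pos: [0.4545, 0.2686, 0.1799]
tool_rot: [0.178, 0.984, -0.0, -0.0]
ft_force: [0.4, 0.2, 0.9]
finger_gap: 1.0
grasp_force: 0.0
time_s: 1.55
ee_pos: [0.4537, 0.2696, 0.1801]
tool_rot: [-0.002, 1.0, -0.0, -0.0]
ft_force: [-0.7, -0.0, -0.2]
finger_gap: 1.0
grasp_force: 0.0
t 1.6 p [0.4537 0.2696 0.1801] yaw 0.003 SHIFT [0.0007 0.0004 0.0001] TURNz 0.003 tilt [-0.     -0.0005  0.    ] F [-0.7 -0.  -0.2] gap 1.0 grip 0.0
t 1.6 p [0.4537 0.2697 0.1801] yaw -0.002 SHIFT [-1.465e-01 -1.234e-01  1.000e-04] TURNz -0.002 tilt [-0.     -0.0005  0.    ] F [-0.4 -0.5  0.2] gap 1.0 grip 0.0
```

View pics/wblue.png

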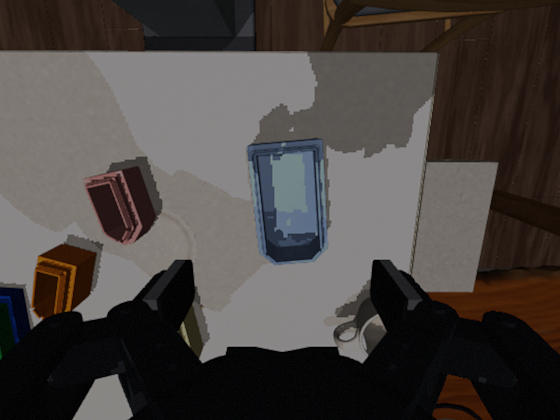

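```bash
cat > snap.py <<'E'
import sys
from h import *
n=sys.argv[1];c=robot.capture("wrist");np.savez(n+".npz",**c);cv2.imwrite(f"pics/{n}.png",c["pixels"][:,:,::-1])
E
python3 -m handwheel '{"moves":[[[-0.0293,-0.0247,0],[0,0,0],1],[[-0.0293,-0.0247,0],[0,0,0],1],[[-0.0293,-0.0247,0],[0,0,0],1],[[-0.0293,-0.0247,0],[0,0,0],1],[[-0.0293,-0.0247,0],[0,0,0],1]]}' >/dev/null
python3 -m handwheel '{"moves":[[[0,0,0],[0,0,0],1],[[0,0,0],[0,0,0],1]]}'
python3 snap.py wyellow
python3 -m handwheel '{"moves":[[[0.0294,-0.0072,0],[0,0,0],1],[[0.0294,-0.0072,0],[0,0,0],1],[[0.0294,-0.0072,0],[0,0,0],1],[[0.0294,-0.0072,0],[0,0,0],1],[[0.0294,-0.0072,0],[0,0,0],1]]}' >/dev/null
python3 -m handwheel '{"moves":[[[0,0,0],[0,0,0],1],[[0,0,0],[0,0,0],1]]}'
python3 snap.py wred
python3 -m handwheel '{"moves":[[[0.0064,-0.0396,0],[0,0,0],1],[[0.0064,-0.0396,0],[0,0,0],1],[[0.0064,-0.0396,0],[0,0,0],1],[[0.0064,-0.0396,0],[0,0,0],1],[[0.0064,-0.0396,0],[0,0,0],1]]}' >/dev/null
python3 -m handwheel '{"moves":[[[0,0,0],[0,0,0],1],[[0,0,0],[0,0,0],1]]}'
python3 snap.py wgreen
python3 -m handwheel '{"moves":[[[-0.0376,0.0054,0],[0,0,0],1],[[-0.0376,0.0054,0],[0,0,0],1],[[-0.0376,0.0054,0],[0,0,0],1],[[-0.0376,0.0054,0],[0,0,0],1],[[-0.0376,0.0054,0],[0,0,0],1]]}' >/dev/null
python3 -m handwheel '{"moves":[[[0,0,0],[0,0,0],1],[[0,0,0],[0,0,0],1]]}'
python3 snap.py wstack
python3 - <<'E'
from h import *
ims=[cv2.imread(f"pics/w{n}.png") for n in("yellow","red","green","stack")]
for n,i in zip("yrgs",ims):cv2.putText(i,n,(5,30),0,1,(255,0,255),2)
m=np.vstack([np.hstack(ims[:2]),np.hstack(ims[2:])])
cv2.imwrite("pics/mont.png",cv2.resize(m,(800,600),interpolation=cv2.INTER_AREA))
E
```

```text
time_s: 2.3
ee_pos: [0.6002, 0.1463, 0.1799]
tool_rot: [0.001, 1.0, -0.0, -0.0]
ft_force: [-0.7, -0.3, -0.1]
finger_gap: 1.0
grasp_force: 0.0
time_s: 3.05
ee_pos: [0.4531, 0.1111, 0.1808]
tool_rot: [-0.001, 1.0, 0.0, 0.0]
ft_force: [0.1, 0.2, 0.3]
finger_gap: 1.001
grasp_force: 0.0
time_s: 3.8
ee_pos: [0.4221, -0.0879, 0.1802]
tool_rot: [0.0, 1.0, 0.0, 0.0]
ft_force: [0.0, -0.2, -0.1]
finger_gap: 1.001
grasp_force: 0.0
time_s: 4.55
ee_pos: [0.6097, -0.0586, 0.1797]
tool_rot: [-0.002, 1.0, 0.0, -0.0]
ft_force: [-0.3, -0.5, 0.4]
finger_gap: 1.0
grasp_force: 0.0
```

View pics/mont.png

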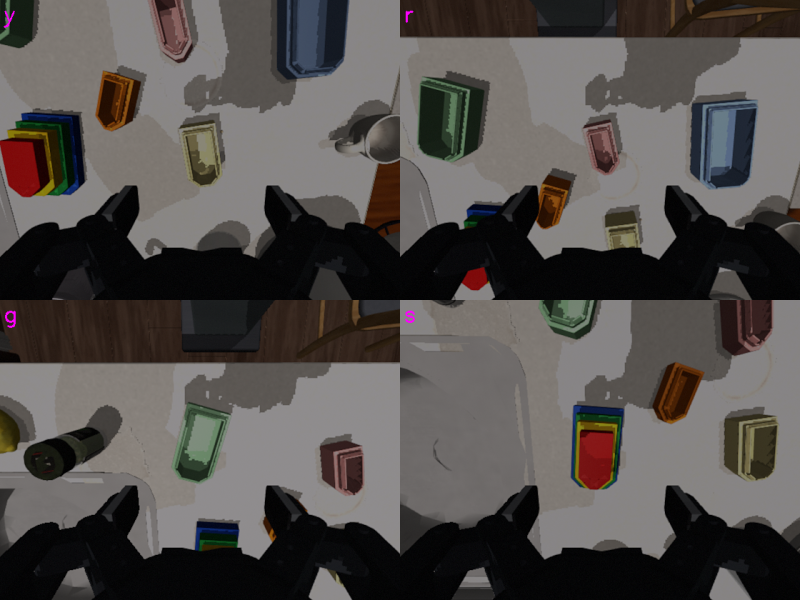

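```bash
cat > fit.py <<'E'
from h import *
from scipy.optimize import minimize
HUE=dict(blue=(98,125),green=(40,85),yellow=(18,36),red=(170,188))
DIM=dict(blue=(.118,.068),green=(.102,.058),yellow=(.086,.048),red=(.070,.038))
def mask(c,col,smin,near,rad=120):
    h=cv2.cvtColor(cv2.GaussianBlur(c["pixels"],(3,3),0),cv2.COLOR_RGB2HSV); H=h[...,0].astype(int); lo,hi=HUE[col]
    m=((H>=lo)&(H<=hi)|(H+180>=lo)&(H+180<=hi))&(h[...,1]>=smin)&(h[...,2]>25)
    yy,xx=np.indices(m.shape); m&=(np.hypot(xx-near[0],yy-near[1])<rad)
    m=cv2.morphologyEx(m.astype(np.uint8),cv2.MORPH_OPEN,np.ones((3,3)))
    m=cv2.morphologyEx(m,cv2.MORPH_CLOSE,np.ones((7,7)))
    n,l,s,ce=cv2.connectedComponentsWithStats(m); 
    k=1+np.argmax(s[1:,4]); return (l==k).astype(np.uint8)
def fill(pts,S=4):
    im=np.zeros((420*S,560*S),np.uint8)
    cv2.fillConvexPoly(im,np.round(((pts+.5)*S)*16).astype(np.int32),1,shift=4); return im
def fit(c,m,layers,x0,S=4):
    "layers: list of (L,W,z)"
    hull=cv2.convexHull(cv2.findContours(m,0,cv2.CHAIN_APPROX_NONE)[0][0] if 1 else 0)
    cs=cv2.findContours(m,cv2.RETR_EXTERNAL,cv2.CHAIN_APPROX_NONE)[0];cs=max(cs,key=cv2.contourArea)
    hm=np.zeros_like(m);cv2.fillConvexPoly(hm,cv2.convexHull(cs),1)
    big=np.kron(hm,np.ones((S,S),np.uint8))
    def model(q):
        co,si=np.cos(q[2]),np.sin(q[2]);P=[]
        for L,W,z in layers:
            o=outline(L,W)@np.array([[co,si],[-si,co]])+q[:2]; P+=[[*a,z] for a in o]
        return cv2.convexHull(proj(c,np.array(P)).astype(np.float32))[:,0]
    cost=lambda q:np.count_nonzero(fill(model(q),S)!=big)/S/S
    best=None
    for dy in(-.15,.15):
        x=np.array(x0)+[0,0,dy]
        r=minimize(cost,x,method="Nelder-Mead",options=dict(initial_simplex=x+np.array([[0,0,0],[.01,0,0],[0,.01,0],[0,0,.15]]),xatol=1e-4,fatol=.05))
        if best is None or r.fun<best.fun:best=r
    return best.x,best.fun,hm.sum(),model(best.x)
E
cat > meas.py <<'E'
from fit import *
X0=dict(blue=(.453,.27),green=(.421,-.088),yellow=(.61,.146),red=(.453,.11))
t=dict(np.load("top0.npz"));vis=[]
for n in X0:
    L,W=DIM[n];lay=[(L,W,0),(L,W,.036),(L-.009,W-.009,.048)]
    for nm in (f"w{n}","top0"):
        c=dict(np.load(nm+".npz"));p=proj(c,[*X0[n],.03])[0]
        m=mask(c,n,45 if nm!="top0" else 30,p,110 if nm!="top0" else 40)
        q,f,a,hp=fit(c,m,lay,(*X0[n],0)); print(n,nm,q.round(4),round(f,1),a)
        if nm[0]=="w":
            i=c["pixels"][:,:,::-1].copy();i[m>0]=(i[m>0]*.7+[60,0,60]).astype(np.uint8)
            cv2.polylines(i,[np.int32(np.round(hp))],True,(0,255,255),1);x,y=p.astype(int);vis.append(cv2.resize(i[y-100:y+100,x-90:x+90],(270,300)))
c=dict(np.load("wstack.npz"))
p=proj(c,[.605,-.061,.05])[0]
m=mask(c,"red",120,p); L,W=DIM["red"]
q,f,a,hp=fit(c,m,[(L,W,.054),(L,W,.072)],(.609,-.061,0));print("redlid",q.round(4),round(f,1),a)
i=c["pixels"][:,:,::-1].copy();cv2.polylines(i,[np.int32(np.round(hp))],True,(0,255,255),1)
M=0
for n in DIM: M=M|mask(c,n,120,p)
M=cv2.morphologyEx(M,cv2.MORPH_CLOSE,np.ones((9,9)))
lay=[(*DIM[n],z+d) for n,z in zip(DIM,(0,.018,.036,.054)) for d in (0,.018)]
q,f,a,hp=fit(c,M,lay,(.609,-.061,0));print("stack",q.round(4),round(f,1),a)
cv2.polylines(i,[np.int32(np.round(hp))],True,(255,255,255),1);x,y=p.astype(int);vis.append(cv2.resize(i[y-100:y+100,x-90:x+90],(270,300)))
vis.append(vis[0]*0)
cv2.imwrite("pics/fit.png",cv2.resize(np.vstack([np.hstack(vis[:3]),np.hstack(vis[3:])]),(800,590)))
E
python3 meas.py
```

```text
blue wblue [0.4556 0.2773 0.0905] 202.8 8711
blue top0 [0.4565 0.2766 0.119 ] 183.2 1095
green wgreen [ 0.4237 -0.0911 -0.2671] 350.2 6192
green top0 [ 0.4234 -0.0915 -0.2702] 49.5 928
yellow wyellow [0.6158 0.1473 0.1451] 164.2 4418
yellow top0 [0.6148 0.1465 0.0558] 91.1 712
red wred [0.46   0.1136 0.2072] 123.6 2862
red top0 [0.4598 0.1124 0.179 ] 44.3 340
redlid [ 0.6202 -0.065  -0.04  ] 159.6 3492
stack [ 0.6197 -0.0663 -0.0742] 412.8 7338
```

View pics/fit.png

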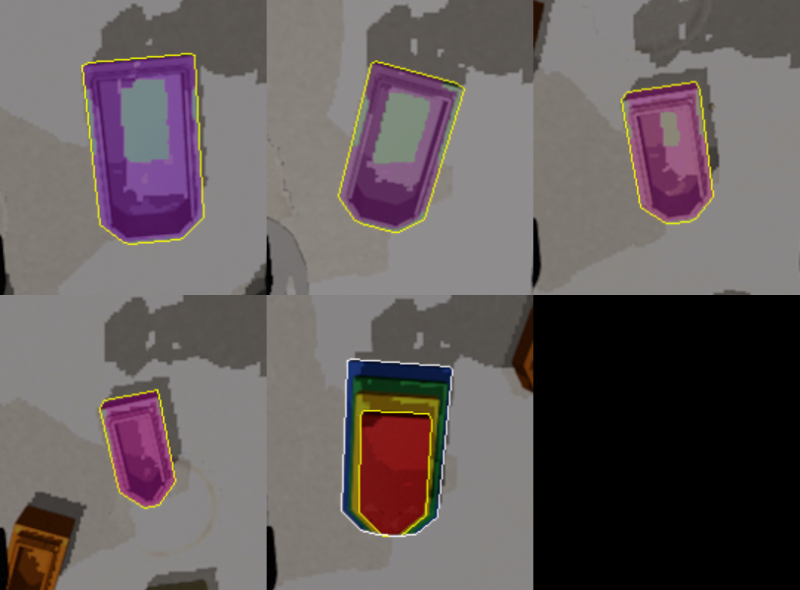

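```bash
python3 -c "
from h import *
to(.620,-.0655,.074,-.05)"
```

```text
t 4.6 p [ 0.6092 -0.0592  0.18  ] yaw 0.003 SHIFT [-0.0109 -0.0064  0.106 ] TURNz 0.053 tilt [ 0.0001 -0.0009  0.    ] F [ 0.5 -0.4 -0.5] gap 1.0 grip 0.0
```

```bash

python3 -m handwheel '{"moves":[[[-0.0109,-0.0064,0],[0,0,0.053],0.8],[[0,0,0.03],[0,0,0],0.8],[[0,0,0.03],[0,0,0],0.8],[[0,0,0.03],[0,0,0],0.8],[[0,0,0.016],[0,0,0],0.8]]}' 40
python3 -m handwheel '{"moves":[[[0,0,0],[0,0,0],0.8],[[0,0,0],[0,0,0],0.2],[[0,0,0],[0,0,0],0.2],[[0,0,0],[0,0,0],0.2],[[0,0,0],[0,0,0],0.2]]}'
python3 -m handwheel '{"moves":[[[0,0,0],[0,0,0],0.2],[[0,0,0],[0,0,0],0.2]]}'
python3 snap.py wg1
python3 -m handwheel '{"moves":[[[0,0,-0.005],[0,0,0],0.2],[[0,0,-0.01],[0,0,0],0.2],[[0,0,-0.02],[0,0,0],0.2],[[0,0,-0.03],[0,0,0],0.2],[[0,0,-0.03],[0,0,0],0.2]]}'
python3 -m handwheel '{"moves":[[[0,0,0],[0,0,0],0.2],[[0,0,0],[0,0,0],0.2]]}'
python3 snap.py wg2
python3 - <<'E'
from h import *
m=np.hstack([cv2.imread(f"pics/{n}.png")[80:400,80:480] for n in("wg1","wg2")])
cv2.imwrite("pics/m2.png",m)
to(.46,.113,.12,.207)
E
```

```text
time_s: 5.1
ee_pos: [0.6191, -0.0664, 0.0724]
tool_rot: [0.026, 1.0, -0.0, -0.001]
ft_force: [0.5, 0.4, 0.3]
finger_gap: 0.801
grasp_force: 0.0
time_s: 5.6
ee_pos: [0.6209, -0.0668, 0.0759]
tool_rot: [0.026, 1.0, -0.0, 0.001]
ft_force: [-3.6, 0.3, 7.6]
finger_gap: 0.433
grasp_force: 39.4
time_s: 5.8
ee_pos: [0.6209, -0.0668, 0.0759]
tool_rot: [0.026, 1.0, -0.0, 0.001]
ft_force: [-2.1, 0.1, 8.0]
finger_gap: 0.43
grasp_force: 39.4
time_s: 6.35
ee_pos: [0.6203, -0.0668, 0.1714]
tool_rot: [0.026, 1.0, -0.0, 0.0]
ft_force: [0.0, 1.6, 0.7]
finger_gap: 0.431
grasp_force: 40.5
time_s: 6.55
ee_pos: [0.6206, -0.0669, 0.1703]
tool_rot: [0.026, 1.0, -0.0, 0.001]
ft_force: [-0.3, -0.5, -1.1]
finger_gap: 0.432
grasp_force: 40.6
t 6.6 p [ 0.6203 -0.0669  0.1694] yaw -0.052 SHIFT [0.1694 0.1714 0.0494] TURNz -0.259 tilt [-0.0002 -0.0001 -0.    ] F [0.1 0.8 0.1] gap 0.43 grip 40.6
```

View pics/m2.png

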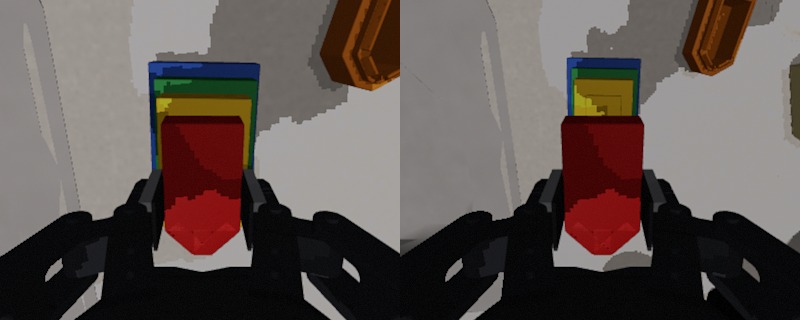

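```bash
cat > held.py <<'E'
import sys
from fit import *
n,col,dz=sys.argv[1],sys.argv[2],float(sys.argv[3])  # dz: TCP minus lid underside
BOX=dict(blue=(.4556,.2773,.0905),green=(.4237,-.0911,-.2671),yellow=(.6158,.1473,.1451),red=(.46,.1136,.2072))
c=dict(np.load(n+".npz")); o,p,R=state(); L,W=DIM[col]; zb=p[2]-dz
yaw=np.arctan2(-R[1,0],-R[0,0])
m=mask(c,col,110,proj(c,p)[0],150)
q,f,a,hp=fit(c,m,[(L,W,zb),(L,W,zb+.018)],(*p[:2],yaw))
d=R.T@np.array([q[0]-p[0],q[1]-p[1],0]);print("lid",q.round(4),"res",round(f,1),a,"in tool",d.round(4),"dyaw",round(q[2]-yaw,3))
b=BOX[col]; yt=b[2]   # use tool yaw = box yaw (grip aligned), offset only along tool x
off=-d[0]; T=(b[0]-off*np.cos(yt),b[1]-off*np.sin(yt)); print("TCP target",np.round(T,4))
to(T[0],T[1],.07+dz,yt)
E
python3 held.py wg2 red .022
```

```text
lid [ 0.6201 -0.0662 -0.052 ] res 162.3 10349 in tool [ 0.0002  0.0007 -0.    ] dyaw -0.0
TCP target [0.4602 0.1136]
t 6.6 p [ 0.6203 -0.0669  0.1694] yaw -0.052 SHIFT [0.1692 0.172  0.0774] TURNz -0.259 tilt [-0.0002 -0.0001 -0.    ] F [0.1 0.8 0.1] gap 0.43 grip 40.6
```

```bash

python3 -m handwheel '{"moves":[[[0.0338,0.0344,0],[0,0,-0.052],0.2],[[0.0320,0.0361,0],[0,0,-0.052],0.2],[[0.0301,0.0377,0],[0,0,-0.052],0.2],[[0.0281,0.0392,0],[0,0,-0.052],0.2],[[0.0261,0.0406,0],[0,0,-0.051],0.2]]}' >/dev/null
python3 -m handwheel '{"moves":[[[0,0,0.025],[0,0,0],0.2],[[0,0,0.025],[0,0,0],0.2],[[0,0,0.015],[0,0,0],0.2],[[0,0,0.008],[0,0,0],0.2],[[0,0,0],[0,0,0],0.2]]}'
python3 snap.py wp1
python3 -c "
from h import *
to(.4602,.1136,.060,.207)"
```

```text
time_s: 7.6
ee_pos: [0.4598, 0.1135, 0.0955]
tool_rot: [-0.103, 0.995, -0.0, -0.001]
ft_force: [-0.7, -0.6, 0.1]
finger_gap: 0.434
grasp_force: 40.5
t 7.7 p [0.4601 0.1135 0.0962] yaw 0.207 SHIFT [-0.0001  0.0001  0.0362] TURNz 0.0 tilt [-0.0001 -0.0009  0.    ] F [-0.5  0.3 -1.3] gap 0.432 grip 40.5
```

View pics/wp1.png

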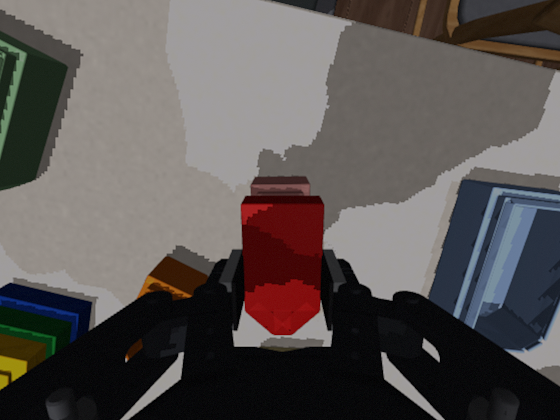

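```bash

python3 -m handwheel '{"moves":[[[0,0,0.012],[0,0,0],0.2],[[0,0,0.01],[0,0,0],0.2],[[0,0,0.005],[0,0,0],0.2],[[0,0,0.003],[0,0,0],0.2],[[0,0,0],[0,0,0],0.2]]}'
python3 -m handwheel '{"moves":[[[0,0,0.003],[0,0,0],0.2],[[0,0,0.002],[0,0,0],0.2],[[0,0,0.001],[0,0,0],0.2],[[0,0,0],[0,0,0],0.2]]}'

```

```text
time_s: 8.15
ee_pos: [0.4603, 0.1136, 0.0662]
tool_rot: [-0.103, 0.995, -0.0, -0.0]
ft_force: [0.1, 0.5, -0.5]
finger_gap: 0.432
grasp_force: 40.5
time_s: 8.55
ee_pos: [0.4603, 0.1135, 0.0602]
tool_rot: [-0.103, 0.995, -0.0, -0.0]
ft_force: [0.1, 1.3, -0.5]
finger_gap: 0.433
grasp_force: 40.5
```

```bash

python3 -m handwheel '{"moves":[[[0,0,0.001],[0,0,0],0.2],[[0,0,0],[0,0,0],0.2]]}'
python3 -m handwheel '{"moves":[[[0,0,0.001],[0,0,0],0.2],[[0,0,0],[0,0,0],0.2]]}'
python3 -m handwheel '{"moves":[[[0,0,0.001],[0,0,0],0.2],[[0,0,0],[0,0,0],0.2]]}'

```

```text
time_s: 8.75
ee_pos: [0.4603, 0.1135, 0.0596]
tool_rot: [-0.103, 0.995, -0.0, 0.0]
ft_force: [-1.9, 0.3, 8.9]
finger_gap: 0.433
grasp_force: 41.7
time_s: 8.95
ee_pos: [0.4604, 0.1135, 0.0594]
tool_rot: [-0.103, 0.995, -0.0, 0.001]
ft_force: [-5.7, -0.9, 31.8]
finger_gap: 0.436
grasp_force: 44.3
time_s: 9.15
ee_pos: [0.4604, 0.1136, 0.0592]
tool_rot: [-0.103, 0.995, -0.0, 0.001]
ft_force: [-10.5, -1.9, 57.4]
finger_gap: 0.428
grasp_force: 47.0
```

```bash

python3 -m handwheel '{"moves":[[[0,0,-0.002],[0,0,0],0.2],[[0,0,0],[0,0,0],0.8],[[0,0,0],[0,0,0],0.8],[[0,0,0],[0,0,0],0.8],[[0,0,0],[0,0,0],0.8]]}'
python3 -m handwheel '{"moves":[[[0,0,-0.02],[0,0,0],0.8],[[0,0,-0.03],[0,0,0],0.8],[[0,0,-0.04],[0,0,0],0.8],[[0,0,-0.03],[0,0,0],0.8],[[0,0,0],[0,0,0],0.8]]}'
python3 snap.py wr1; cat > seat.py <<'E'
import sys
from fit import *
n,col=sys.argv[1:3]
from runpy import run_path
BOX=dict(blue=(.4556,.2773,.0905),green=(.4237,-.0911,-.2671),yellow=(.6158,.1473,.1451),red=(.46,.1136,.2072))
c=dict(np.load(n+".npz"));b=BOX[col];L,W=DIM[col]
m=mask(c,col,110,proj(c,[*b[:2],.05])[0],110)
q,f,a,hp=fit(c,m,[(L,W,.038),(L,W,.056)],b);print("lid",q.round(4),"vs box",b,"res",round(f,1),a)
for h in (-.004,.004): print(h,fit(c,m,[(L,W,.038+h),(L,W,.056+h)],b)[1])
i=c["pixels"][:,:,::-1].copy();cv2.polylines(i,[np.int32(np.round(hp))],True,(255,255,255),1);x,y=proj(c,[*b[:2],.05])[0].astype(int)
y=max(y,100);cv2.imwrite(f"pics/{n}c.png",cv2.resize(i[y-100:y+100,x-130:x+130],None,fx=3,fy=3))
to(.62,-.0665,.17,-.06)
E
python3 seat.py wr1 red
```

```text
time_s: 9.65
ee_pos: [0.4602, 0.1135, 0.0591]
tool_rot: [-0.103, 0.995, -0.0, -0.0]
ft_force: [0.2, 0.7, 0.2]
finger_gap: 0.799
grasp_force: 0.0
time_s: 10.15
ee_pos: [0.4614, 0.1137, 0.1823]
tool_rot: [-0.103, 0.995, 0.0, 0.002]
ft_force: [0.8, -0.3, -0.9]
finger_gap: 0.8
grasp_force: 0.0
lid [0.4583 0.114  0.1897] vs box (0.46, 0.1136, 0.2072) res 84.4 3246
-0.004 95.3125
0.004 136.9375
t 10.2 p [0.4609 0.1135 0.1806] yaw 0.207 SHIFT [-0.1188 -0.2088  0.0109] TURNz 0.267 tilt [ 0.0001  0.0026 -0.    ] F [ 0.4 -0.4 -0.7] gap 0.798 grip 0.0
```

View pics/wr1c.png

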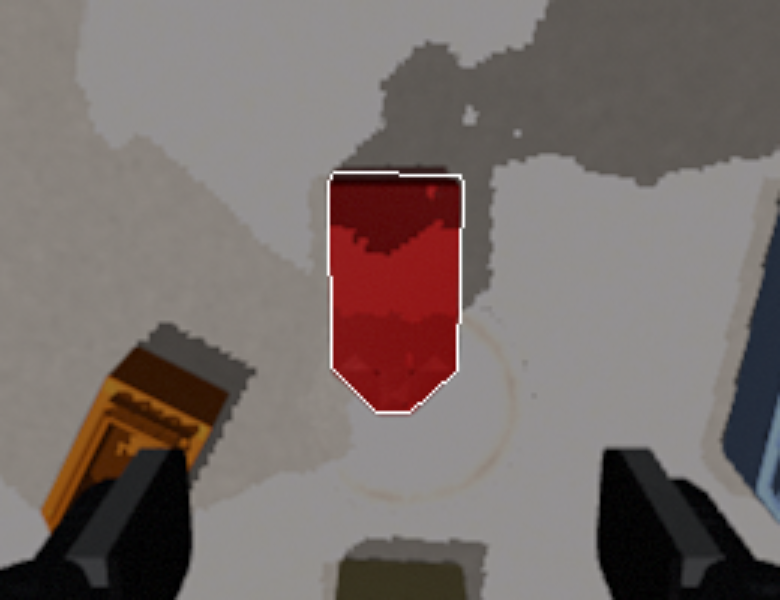

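```bash

python3 -m handwheel '{"moves":[[[-0.0238,-0.0418,0],[0,0,0],0.9],[[-0.0238,-0.0418,0],[0,0,0],0.9],[[-0.0238,-0.0418,0],[0,0,0],0.9],[[-0.0238,-0.0418,0],[0,0,0],0.9],[[-0.0236,-0.0416,0],[0,0,0],0.9]]}' >/dev/null
python3 -m handwheel '{"moves":[[[0,0,0],[0,0,0.13],0.9],[[0,0,0],[0,0,0.137],0.9],[[0,0,0],[0,0,0],0.9],[[0,0,0],[0,0,0],0.9]]}'
python3 snap.py ws2; python3 - <<'E'
from fit import *
c=dict(np.load("ws2.npz"));p=proj(c,[.61,-.065,.04])[0]
lay=[(*DIM[n],z+d) for n,z in zip(("yellow",),(.036,)) for d in (0,.018)]
m=mask(c,"yellow",120,p);q,f,a,hp=fit(c,m,lay,(.62,-.066,-.06));print("yel",q.round(4),round(f,1),a)
M=0
for n in ("blue","green","yellow"): M=M|mask(c,n,120,p)
M=cv2.morphologyEx(M,cv2.MORPH_CLOSE,np.ones((9,9)))
lay=[(*DIM[n],z+d) for n,z in zip(DIM,(0,.018,.036)) for d in (0,.018)]
q,f,a,hp=fit(c,M,lay,(.62,-.066,-.06));print("stack",q.round(4),round(f,1),a)
to(.62,-.0665,.060,-.06)
E
```

```text
time_s: 11.1
ee_pos: [0.6193, -0.0661, 0.1786]
tool_rot: [0.028, 1.0, -0.0, -0.001]
ft_force: [-0.9, 0.5, 0.4]
finger_gap: 0.9
grasp_force: 0.0
yel [ 0.6196 -0.0657 -0.0613] 79.6 5185
stack [ 0.6196 -0.0662 -0.0767] 377.6 7544
t 11.2 p [ 0.6193 -0.0661  0.1788] yaw -0.055 SHIFT [-0.0008 -0.0003  0.1188] TURNz 0.005 tilt [-0.0003 -0.0008  0.    ] F [ 0.4  0.5 -0. ] gap 0.899 grip 0.0
```

```bash

python3 -m handwheel '{"moves":[[[-0.0005,0,0.035],[0,0,0.005],0.85],[[0,0,0.035],[0,0,0],0.85],[[0,0,0.03],[0,0,0],0.85],[[0,0,0.0155],[0,0,0],0.85],[[0,0,0.0033],[0,0,0],0.85]]}' 40
python3 -m handwheel '{"moves":[[[0,0,0],[0,0,0],0.85],[[0,0,0],[0,0,0],0.3],[[0,0,0],[0,0,0],0.3],[[0,0,0],[0,0,0],0.3],[[0,0,0],[0,0,0],0.3]]}'
python3 -m handwheel '{"moves":[[[0,0,-0.005],[0,0,0],0.3],[[0,0,-0.015],[0,0,0],0.3],[[0,0,-0.03],[0,0,0],0.3],[[0,0,-0.03],[0,0,0],0.3],[[0,0,-0.03],[0,0,0],0.3]]}' >/dev/null
python3 -m handwheel '{"moves":[[[0,0,0],[0,0,0],0.3],[[0,0,0],[0,0,0],0.3]]}'
python3 snap.py wg3; python3 held.py wg3 yellow .024
```

```text
time_s: 11.65
ee_pos: [0.6194, -0.0662, 0.0592]
tool_rot: [0.031, 1.0, 0.0, -0.001]
ft_force: [0.4, -0.0, 1.2]
finger_gap: 0.847
grasp_force: 0.0
time_s: 12.15
ee_pos: [0.6206, -0.0665, 0.0621]
tool_rot: [0.032, 0.999, -0.0, 0.001]
ft_force: [-2.4, -0.7, 9.8]
finger_gap: 0.547
grasp_force: 39.6
time_s: 12.85
ee_pos: [0.6202, -0.0664, 0.1717]
tool_rot: [0.032, 0.999, -0.0, 0.001]
ft_force: [-0.5, -0.1, -0.5]
finger_gap: 0.551
grasp_force: 41.5
lid [ 0.6188 -0.0657 -0.0649] res 436.2 15420 in tool [ 0.0011  0.0007 -0.    ] dyaw -0.0
TCP target [0.6168 0.1475]
t 12.9 p [ 0.6198 -0.0664  0.1708] yaw -0.065 SHIFT [0.0168 0.2133 0.0767] TURNz -0.21 tilt [-0.0002 -0.     -0.    ] F [ 1.  -0.8 -0.5] gap 0.544 grip 41.5
```

View pics/wg3.png

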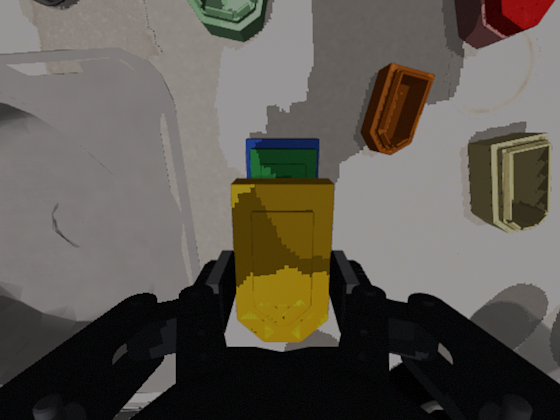

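```bash

python3 -m handwheel '{"moves":[[[0.0034,0.0427,0],[0,0,0],0.3],[[0.0034,0.0427,0],[0,0,0],0.3],[[0.0034,0.0427,0],[0,0,0],0.3],[[0.0033,0.0426,0],[0,0,0],0.3],[[0.0033,0.0426,0],[0,0,0],0.3]]}' >/dev/null
python3 -m handwheel '{"moves":[[[0,0,0.02],[0,0,-0.105],0.3],[[0,0,0.02],[0,0,-0.105],0.3],[[0,0,0.02],[0,0,0],0.3],[[0,0,0.01],[0,0,0],0.3],[[0,0,0],[0,0,0],0.3]]}'
python3 snap.py wp2
python3 -c "
from h import *
to(.6168,.1475,.064,.145)"
```

```text
time_s: 13.9
ee_pos: [0.6163, 0.1474, 0.0991]
tool_rot: [-0.072, 0.997, -0.0, -0.001]
ft_force: [0.3, -0.5, -0.8]
finger_gap: 0.545
grasp_force: 41.5
t 13.9 p [0.6169 0.1475 0.1003] yaw 0.145 SHIFT [0.0001 0.     0.0363] TURNz -0.0 tilt [-0.0002 -0.0009 -0.    ] F [-0.4 -0.7  0.5] gap 0.546 grip 41.5
```

```bash

python3 -m handwheel '{"moves":[[[0,0,0.012],[0,0,0],0.3],[[0,0,0.01],[0,0,0],0.3],[[0,0,0.005],[0,0,0],0.3],[[0,0,0.003],[0,0,0],0.3],[[0,0,0],[0,0,0],0.3]]}'
python3 -m handwheel '{"moves":[[[0,0,0.003],[0,0,0],0.3],[[0,0,0.002],[0,0,0],0.3],[[0,0,0.001],[0,0,0],0.3],[[0,0,0],[0,0,0],0.3]]}'
python3 -m handwheel '{"moves":[[[0,0,0.001],[0,0,0],0.3],[[0,0,0],[0,0,0],0.3]]}'
```

```text
time_s: 14.45
ee_pos: [0.617, 0.1476, 0.0702]
tool_rot: [-0.073, 0.997, -0.0, -0.0]
ft_force: [0.8, -0.3, -1.5]
finger_gap: 0.547
grasp_force: 41.5
time_s: 14.85
ee_pos: [0.6171, 0.1475, 0.0644]
tool_rot: [-0.073, 0.997, -0.0, -0.0]
ft_force: [0.2, 0.2, -0.9]
finger_gap: 0.544
grasp_force: 41.5
time_s: 15.05
ee_pos: [0.6172, 0.1475, 0.064]
tool_rot: [-0.073, 0.997, -0.0, 0.0]
ft_force: [-2.5, -1.1, 6.3]
finger_gap: 0.547
grasp_force: 42.2
```

```bash

python3 -m handwheel '{"moves":[[[0,0,0.001],[0,0,0],0.3],[[0,0,0.001],[0,0,0],0.3],[[0,0,0],[0,0,0],0.3]]}'
python3 -m handwheel '{"moves":[[[0,0,-0.003],[0,0,0],0.3],[[0,0,0],[0,0,0],0.9],[[0,0,0],[0,0,0],0.9],[[0,0,0],[0,0,0],0.9],[[0,0,0],[0,0,0],0.9]]}'
python3 -m handwheel '{"moves":[[[0,0,-0.02],[0,0,0],0.9],[[0,0,-0.03],[0,0,0],0.9],[[0,0,-0.04],[0,0,0],0.9],[[0,0,-0.027],[0,0,0],0.9],[[0,0,0],[0,0,0],0.9]]}'
python3 -m handwheel '{"moves":[[[0,0,0],[0,0,0],0.9]]}' >/dev/null
python3 snap.py wr2; python3 seat.py wr2 yellow
```

```text
time_s: 15.35
ee_pos: [0.6173, 0.1476, 0.0636]
tool_rot: [-0.072, 0.997, -0.0, 0.001]
ft_force: [-11.1, -3.7, 36.1]
finger_gap: 0.546
grasp_force: 45.1
time_s: 15.85
ee_pos: [0.617, 0.1475, 0.0643]
tool_rot: [-0.073, 0.997, -0.0, -0.0]
ft_force: [-0.2, -0.1, -0.4]
finger_gap: 0.901
grasp_force: 0.0
time_s: 16.35
ee_pos: [0.6183, 0.148, 0.185]
tool_rot: [-0.072, 0.997, 0.001, 0.002]
ft_force: [-0.3, 0.5, -0.9]
finger_gap: 0.895
grasp_force: 0.0
lid [0.6154 0.1481 0.1313] vs box (0.6158, 0.1473, 0.1451) res 94.2 5150
-0.004 164.9375
0.004 167.375
t 16.5 p [0.6168 0.1474 0.1807] yaw 0.145 SHIFT [ 0.0278 -0.2121  0.0108] TURNz 0.205 tilt [-0.0003 -0.0011 -0.    ] F [ 0.5 -0.8 -1.3] gap 0.897 grip 0.0
```

Yellow is home (residual minimal at z = 38 mm). Green next.

```bash

python3 -m handwheel '{"moves":[[[0.0056,-0.0424,0],[0,0,0],1],[[0.0056,-0.0424,0],[0,0,0],1],[[0.0056,-0.0424,0],[0,0,0],1],[[0.0055,-0.0424,0],[0,0,0],1],[[0.0055,-0.0424,0],[0,0,0],1]]}' >/dev/null
python3 -m handwheel '{"moves":[[[0,0,0],[0,0,0.105],1],[[0,0,0],[0,0,0.105],1],[[0,0,0],[0,0,0],1],[[0,0,0],[0,0,0],1]]}'
python3 snap.py ws3; python3 - <<'E'
from fit import *
c=dict(np.load("ws3.npz"));p=proj(c,[.61,-.065,.03])[0]
m=mask(c,"green",120,p);q,f,a,hp=fit(c,m,[(*DIM["green"],.018),(*DIM["green"],.036)],(.62,-.066,-.06));print("green",q.round(4),round(f,1),a)
to(*q[:2],.042,q[2])
E
```

```text
time_s: 17.4
ee_pos: [0.62, -0.066, 0.1808]
tool_rot: [0.031, 1.0, -0.0, -0.001]
ft_force: [-0.1, -0.4, -0.3]
finger_gap: 0.999
grasp_force: 0.0
green [ 0.6209 -0.0649 -0.0607] 164.3 6317
t 17.4 p [ 0.6201 -0.066   0.1809] yaw -0.061 SHIFT [-0.0009  0.0011  0.1389] TURNz -0.001 tilt [-0.0001 -0.0009 -0.    ] F [-0.3  0.5 -0.7] gap 1.0 grip 0.0
```

```bash

python3 -m handwheel '{"moves":[[[0,0.0005,0.04],[0,0,0],1],[[0,0,0.04],[0,0,0],1],[[0,0,0.035],[0,0,0],1],[[0,0,0.016],[0,0,0],1],[[0,0,0.006],[0,0,0],1]]}' 40
python3 -m handwheel '{"moves":[[[0,0,0],[0,0,0],1],[[0,0,0],[0,0,0],0.4],[[0,0,0],[0,0,0],0.4],[[0,0,0],[0,0,0],0.4],[[0,0,0],[0,0,0],0.4]]}'
python3 -m handwheel '{"moves":[[[0,0,-0.005],[0,0,0],0.4],[[0,0,-0.02],[0,0,0],0.4],[[0,0,-0.035],[0,0,0],0.4],[[0,0,-0.035],[0,0,0],0.4],[[0,0,-0.035],[0,0,0],0.4]]}' >/dev/null
python3 -m handwheel '{"moves":[[[0,0,0],[0,0,0],0.4],[[0,0,0],[0,0,0],0.4]]}'
python3 snap.py wg4; python3 held.py wg4 green .026
```

```text
time_s: 17.95
ee_pos: [0.6198, -0.0655, 0.0433]
tool_rot: [0.032, 0.999, 0.0, -0.001]
ft_force: [0.1, 1.4, 0.6]
finger_gap: 1.0
grasp_force: 0.0
time_s: 18.45
ee_pos: [0.6209, -0.0659, 0.0462]
tool_rot: [0.032, 0.999, -0.0, 0.001]
ft_force: [-2.6, -0.3, 14.1]
finger_gap: 0.659
grasp_force: 39.5
time_s: 19.15
ee_pos: [0.6204, -0.0658, 0.1754]
tool_rot: [0.032, 0.999, -0.0, 0.001]
ft_force: [0.4, 0.6, -1.3]
finger_gap: 0.647
grasp_force: 42.6
lid [ 0.6198 -0.0651 -0.0607] res 1086.0 21014 in tool [ 0.0004  0.0007 -0.    ] dyaw 0.004
TCP target [ 0.424  -0.0912]
t 19.2 p [ 0.6201 -0.0658  0.1744] yaw -0.065 SHIFT [ 0.194  -0.038   0.0785] TURNz 0.202 tilt [-0.0002 -0.0002  0.    ] F [-0.1  0.6 -0.3] gap 0.652 grip 42.6
```

View pics/wg4.png

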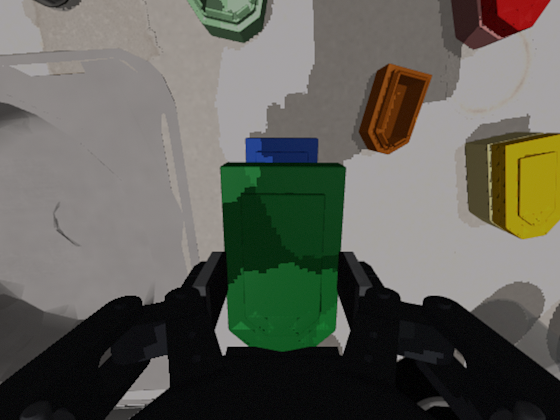

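```bash

python3 -m handwheel '{"moves":[[[0.0388,-0.0076,0],[0,0,0],0.4],[[0.0388,-0.0076,0],[0,0,0],0.4],[[0.0388,-0.0076,0],[0,0,0],0.4],[[0.0388,-0.0076,0],[0,0,0],0.4],[[0.0388,-0.0076,0],[0,0,0],0.4]]}' >/dev/null
python3 -m handwheel '{"moves":[[[0,0,0.02],[0,0,0.101],0.4],[[0,0,0.02],[0,0,0.101],0.4],[[0,0,0.02],[0,0,0],0.4],[[0,0,0.01],[0,0,0],0.4],[[0,0,0],[0,0,0],0.4]]}'
python3 -m handwheel '{"moves":[[[0,0,0],[0,0,0],0.4]]}' >/dev/null
python3 -c "
from h import *
to(.4238,-.0911,.0662,-.267)"
```

```text
time_s: 20.2
ee_pos: [0.4234, -0.0908, 0.1031]
tool_rot: [0.133, 0.991, -0.0, -0.002]
ft_force: [-0.3, 0.5, -0.0]
finger_gap: 0.654
grasp_force: 42.6
t 20.3 p [ 0.424  -0.091   0.1044] yaw -0.267 SHIFT [ 0.0001 -0.0001  0.0382] TURNz 0.0 tilt [-0.0001 -0.0009  0.    ] F [-0.1 -0.4 -0.7] gap 0.651 grip 42.6
```

```bash

python3 -m handwheel '{"moves":[[[0,0,0.014],[0,0,0],0.4],[[0,0,0.01],[0,0,0],0.4],[[0,0,0.005],[0,0,0],0.4],[[0,0,0.003],[0,0,0],0.4],[[0,0,0],[0,0,0],0.4]]}'
python3 -m handwheel '{"moves":[[[0,0,0.003],[0,0,0],0.4],[[0,0,0.002],[0,0,0],0.4],[[0,0,0.001],[0,0,0],0.4],[[0,0,0],[0,0,0],0.4]]}'
python3 -m handwheel '{"moves":[[[0,0,0.001],[0,0,0],0.4],[[0,0,0],[0,0,0],0.4]]}'
```

```text
time_s: 20.8
ee_pos: [0.4243, -0.0911, 0.0727]
tool_rot: [0.133, 0.991, -0.0, 0.0]
ft_force: [0.6, -0.3, 0.6]
finger_gap: 0.654
grasp_force: 42.6
time_s: 21.2
ee_pos: [0.4242, -0.0911, 0.0665]
tool_rot: [0.133, 0.991, -0.0, -0.0]
ft_force: [0.4, 0.2, -0.8]
finger_gap: 0.651
grasp_force: 42.7
time_s: 21.4
ee_pos: [0.4243, -0.0911, 0.066]
tool_rot: [0.133, 0.991, -0.0, 0.0]
ft_force: [-1.2, 0.9, 18.3]
finger_gap: 0.657
grasp_force: 45.5
```

```bash

python3 -m handwheel '{"moves":[[[0,0,0.001],[0,0,0],0.4],[[0,0,0],[0,0,0],0.4]]}'
python3 -m handwheel '{"moves":[[[0,0,-0.002],[0,0,0],0.4],[[0,0,0],[0,0,0],1],[[0,0,0],[0,0,0],1],[[0,0,0],[0,0,0],1],[[0,0,0],[0,0,0],1]]}'
python3 -m handwheel '{"moves":[[[0,0,-0.02],[0,0,0],1],[[0,0,-0.03],[0,0,0],1],[[0,0,-0.04],[0,0,0],1],[[0,0,-0.025],[0,0,0],1],[[0,0,0],[0,0,0],1]]}'
python3 -m handwheel '{"moves":[[[0,0,0],[0,0,0],1]]}' >/dev/null
python3 snap.py wr3; python3 seat.py wr3 green
```

```text
time_s: 21.6
ee_pos: [0.4243, -0.0911, 0.0657]
tool_rot: [0.133, 0.991, -0.0, 0.001]
ft_force: [-4.8, 1.8, 41.3]
finger_gap: 0.652
grasp_force: 48.8
time_s: 22.1
ee_pos: [0.4242, -0.0911, 0.0664]
tool_rot: [0.133, 0.991, -0.0, -0.0]
ft_force: [-0.2, -0.2, -0.3]
finger_gap: 1.002
grasp_force: 0.0
time_s: 22.6
ee_pos: [0.425, -0.0914, 0.1841]
tool_rot: [0.133, 0.991, -0.0, 0.002]
ft_force: [0.1, -0.6, -0.5]
finger_gap: 1.001
grasp_force: 0.0
lid [ 0.4232 -0.0898 -0.2669] vs box (0.4237, -0.0911, -0.2671) res 200.6 7204
-0.004 78.25
0.004 424.625
t 22.8 p [ 0.424  -0.0911  0.181 ] yaw -0.267 SHIFT [-0.1825  0.0755  0.0109] TURNz -0.207 tilt [-0.0002 -0.0006  0.    ] F [0.9 1.4 0.3] gap 0.999 grip 0.0
```

```bash

python3 -m handwheel '{"moves":[[[-0.0365,0.0151,0],[0,0,0],1],[[-0.0365,0.0151,0],[0,0,0],1],[[-0.0365,0.0151,0],[0,0,0],1],[[-0.0365,0.0151,0],[0,0,0],1],[[-0.0365,0.0151,0],[0,0,0],1]]}' >/dev/null
python3 -m handwheel '{"moves":[[[0,0,0],[0,0,-0.104],1],[[0,0,0],[0,0,-0.103],1],[[0,0,0],[0,0,0],1],[[0,0,0],[0,0,0],1]]}'
python3 snap.py ws4; python3 - <<'E'
from fit import *
c=dict(np.load("ws4.npz"));p=proj(c,[.61,-.065,.01])[0]
m=mask(c,"blue",120,p);q,f,a,hp=fit(c,m,[(*DIM["blue"],.0),(*DIM["blue"],.018)],(.62,-.066,-.06));print("blue",q.round(4),round(f,1),a)
to(*q[:2],.026,q[2])
c=dict(np.load("wr3.npz"));cv2.imwrite("pics/v1.png",np.hstack([cv2.imread("pics/wr3c.png")[::2,::2],cv2.polylines(cv2.imread("pics/ws4.png"),[np.int32(hp.round())],True,(0,255,255),1)[60:360,100:500]]))
E
```

```text
time_s: 23.65
ee_pos: [0.6198, -0.0664, 0.1806]
tool_rot: [0.031, 1.0, -0.0, -0.001]
ft_force: [-0.4, -0.7, -0.2]
finger_gap: 1.0
grasp_force: 0.0
blue [ 0.62   -0.0658 -0.0627] 158.4 7670
t 23.7 p [ 0.6199 -0.0664  0.1809] yaw -0.063 SHIFT [-0.0002  0.0007  0.1549] TURNz -0.0 tilt [-0.0002 -0.001   0.    ] F [-0.   0.1 -0.4] gap 0.994 grip 0.0
```

View pics/v1.png

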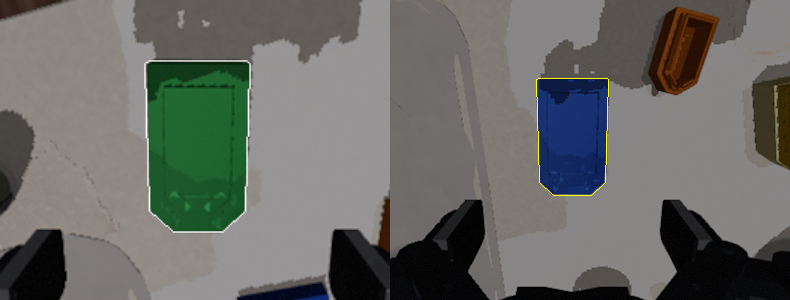

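```bash

python3 -m handwheel '{"moves":[[[0,0.0005,0.04],[0,0,0],1],[[0,0,0.04],[0,0,0],1],[[0,0,0.04],[0,0,0],1],[[0,0,0.025],[0,0,0],1],[[0,0,0.0095],[0,0,0],1]]}' 40
python3 -m handwheel '{"moves":[[[0,0,0],[0,0,0],1],[[0,0,0],[0,0,0],0.5],[[0,0,0],[0,0,0],0.5],[[0,0,0],[0,0,0],0.5],[[0,0,0],[0,0,0],0.5]]}'
python3 -m handwheel '{"moves":[[[0,0,-0.005],[0,0,0],0.5],[[0,0,-0.02],[0,0,0],0.5],[[0,0,-0.04],[0,0,0],0.5],[[0,0,-0.04],[0,0,0],0.5],[[0,0,-0.04],[0,0,0],0.5]]}' >/dev/null
python3 -m handwheel '{"moves":[[[0,0,0],[0,0,0],0.5],[[0,0,0],[0,0,0],0.5]]}'
python3 snap.py wg5; python3 held.py wg5 blue .028; python3 -c "
from h import *
to(.4556,.2773,.17,.0905)"
```

```text
time_s: 24.2
ee_pos: [0.619, -0.0658, 0.0245]
tool_rot: [0.031, 1.0, -0.0, -0.002]
ft_force: [0.9, -0.1, 1.5]
finger_gap: 0.998
grasp_force: 0.0
time_s: 24.7
ee_pos: [0.6215, -0.0668, 0.0321]
tool_rot: [0.031, 1.0, -0.001, 0.002]
ft_force: [-19.8, -2.1, 67.4]
finger_gap: 0.555
grasp_force: 66.8
time_s: 25.4
ee_pos: [0.6205, -0.066, 0.1734]
tool_rot: [0.03, 1.0, -0.0, 0.001]
ft_force: [-0.3, -0.3, -1.9]
finger_gap: 0.547
grasp_force: 52.6
lid [ 0.619  -0.0651 -0.0586] res 2319.8 26951 in tool [ 0.0011  0.0009 -0.    ] dyaw 0.001
TCP target [0.4567 0.2774]
t 25.4 p [ 0.62   -0.066   0.1722] yaw -0.06 SHIFT [0.1837 0.333  0.074 ] TURNz -0.151 tilt [-0.0004  0.0003 -0.    ] F [-0.3 -0.1 -1.3] gap 0.547 grip 52.6
t 25.4 p [ 0.62   -0.066   0.1722] yaw -0.06 SHIFT [0.1848 0.3328 0.002 ] TURNz -0.151 tilt [-0.0004  0.0003 -0.    ] F [-0.3 -0.1 -1.3] gap 0.547 grip 52.6
```

View pics/wg5.png

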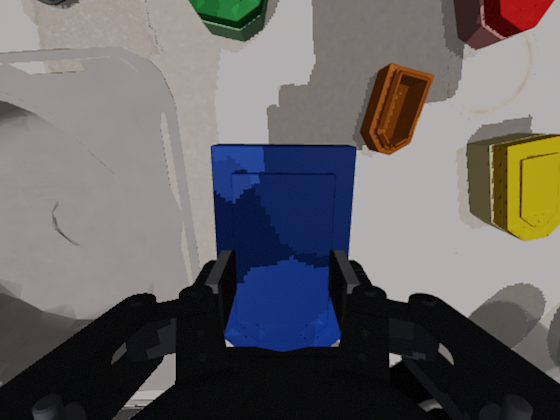

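```bash
python3 - <<'E'
from h import *
for n,z,px,L in (("wg5",.1722-.014,[(215,144.5),(283,144.5),(352,146)],.118),("wg4",.1744-.0282+.018,[(222,163),(283,163),(344,166)],.102)):
    c=dict(np.load(n+".npz"));o,p,R=state()
    if n=="wg4": p=np.array([.6201,-.0658,.1744]);R=Ro.from_quat([.032,.9995,0,0]).as_matrix()
    for uv in px: print(n,(R.T@(ray(c,*uv,z)-p)).round(4), "exp x",L/2)
c=dict(np.load("wg5.npz"));h=c["pixels"]
for u in (240,283,330): print(u,[h[v,u].tolist() for v in range(141,151)])
E
```

```text
wg5 [ 0.0609 -0.0302  0.014 ] exp x 0.059
wg5 [0.0609 0.0012 0.014 ] exp x 0.059
wg5 [0.0602 0.0332 0.014 ] exp x 0.059
wg4 [ 0.053  -0.0266  0.0102] exp x 0.051
wg4 [0.053  0.0013 0.0102] exp x 0.051
wg4 [0.0516 0.0292 0.0102] exp x 0.051
240 [[178, 175, 176], [182, 180, 180], [144, 141, 144], [28, 34, 53], [0, 19, 72], [21, 50, 122], [35, 67, 146], [38, 72, 151], [37, 70, 150], [38, 69, 150]]
283 [[119, 113, 109], [120, 114, 110], [110, 106, 104], [65, 64, 70], [0, 9, 38], [4, 22, 67], [16, 35, 87], [18, 39, 90], [21, 39, 90], [18, 38, 89]]
330 [[120, 115, 109], [121, 116, 111], [125, 120, 114], [92, 87, 84], [0, 5, 31], [4, 18, 62], [19, 35, 86], [19, 39, 91], [21, 40, 91], [20, 39, 90]]
```

```bash

python3 -m handwheel '{"moves":[[[0.01,0.018,0],[0,0,0],0.5],[[0.015,0.027,0],[0,0,0],0.5],[[0.018,0.0325,0],[0,0,0],0.5],[[0.018,0.0325,0],[0,0,0],0.5],[[0.018,0.0325,0],[0,0,0],0.5]]}' 60
python3 -m handwheel '{"moves":[[[0.018,0.0325,0],[0,0,0],0.5],[[0.018,0.0325,0],[0,0,0],0.5],[[0.018,0.0325,0],[0,0,0],0.5],[[0.018,0.0325,0],[0,0,0],0.5],[[0.015,0.027,0],[0,0,0],0.5]]}' >/dev/null
python3 -m handwheel '{"moves":[[[0.01,0.018,0],[0,0,-0.05],0.5],[[0.0075,0.0155,0],[0,0,-0.05],0.5],[[0,0,0.02],[0,0,-0.051],0.5],[[0,0,0.02],[0,0,0],0.5],[[0,0,0.015],[0,0,0],0.5]]}' >/dev/null
python3 -m handwheel '{"moves":[[[0,0,0],[0,0,0],0.5],[[0,0,0],[0,0,0],0.5]]}'
python3 snap.py wp4
python3 -c "
from h import *
to(.4565,.2774,.070,.0905)"
```

```text
time_s: 25.95
ee_pos: [0.5486, 0.0821, 0.1712]
tool_rot: [0.03, 1.0, -0.0, -0.001]
ft_force: [0.7, 0.9, -0.7]
finger_gap: 0.54
grasp_force: 66.2
time_s: 27.15
ee_pos: [0.4562, 0.277, 0.1171]
tool_rot: [-0.046, 0.999, -0.0, -0.0]
ft_force: [0.2, -0.6, -1.1]
finger_gap: 0.54
grasp_force: 66.2
t 27.2 p [0.4563 0.2771 0.1174] yaw 0.091 SHIFT [-0.0002  0.0002  0.0474] TURNz 0.001 tilt [ 0.0001  0.0002 -0.    ] F [ 0.2 -0.4  0. ] gap 0.539 grip 66.2
```

View pics/wp4.png

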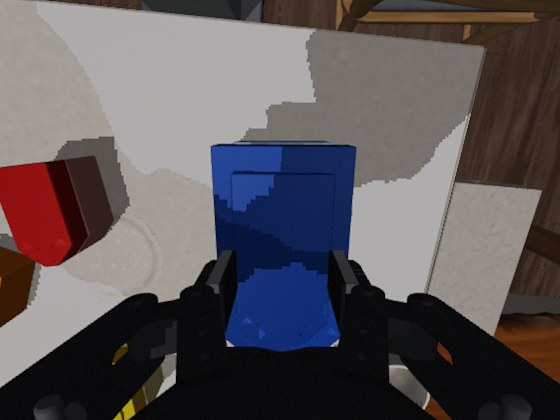

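```bash

python3 -m handwheel '{"moves":[[[0,0,0.012],[0,0,0],0.5],[[0,0,0.012],[0,0,0],0.5],[[0,0,0.008],[0,0,0],0.5],[[0,0,0.004],[0,0,0],0.5],[[0,0,0],[0,0,0],0.5]]}'
python3 -m handwheel '{"moves":[[[0,0,0.003],[0,0,0],0.5],[[0,0,0.002],[0,0,0],0.5],[[0,0,0],[0,0,0],0.5]]}'
python3 -m handwheel '{"moves":[[[0,0,0.002],[0,0,0],0.5],[[0,0,0.001],[0,0,0],0.5],[[0,0,0],[0,0,0],0.5]]}'
```

```text
time_s: 27.7
ee_pos: [0.4559, 0.2771, 0.0804]
tool_rot: [-0.046, 0.999, -0.0, -0.0]
ft_force: [0.3, 0.6, -0.1]
finger_gap: 0.539
grasp_force: 66.2
time_s: 28.0
ee_pos: [0.4561, 0.2771, 0.0759]
tool_rot: [-0.046, 0.999, -0.0, -0.0]
ft_force: [-1.1, 0.1, -1.2]
finger_gap: 0.54
grasp_force: 66.2
time_s: 28.3
ee_pos: [0.4561, 0.2771, 0.0729]
tool_rot: [-0.046, 0.999, -0.0, -0.0]
ft_force: [0.1, -0.4, -0.8]
finger_gap: 0.54
grasp_force: 66.2
```

```bash

python3 -m handwheel '{"moves":[[[0,0,0.001],[0,0,0],0.5],[[0,0,0.001],[0,0,0],0.5],[[0,0,0],[0,0,0],0.5]]}' |sed -n 2,4p
python3 -m handwheel '{"moves":[[[0,0,0.001],[0,0,0],0.5],[[0,0,0],[0,0,0],0.5]]}'|sed -n 2,4p
python3 -m handwheel '{"moves":[[[0,0,0.001],[0,0,0],0.5],[[0,0,0],[0,0,0],0.5]]}'|sed -n 2,4p
```

```text
ee_pos: [0.4561, 0.2771, 0.0709]
tool_rot: [-0.046, 0.999, -0.0, -0.0]
ft_force: [-0.2, 0.3, -1.4]
ee_pos: [0.4561, 0.2771, 0.0706]
tool_rot: [-0.046, 0.999, -0.0, 0.0]
ft_force: [-3.7, -1.4, 13.5]
ee_pos: [0.4562, 0.2772, 0.0704]
tool_rot: [-0.046, 0.999, 0.0, 0.0]
ft_force: [-8.1, -4.8, 33.2]
```

```bash

python3 -m handwheel '{"moves":[[[0,0,0.001],[0,0,0],0.5],[[0,0,-0.002],[0,0,0],0.5],[[0,0,0],[0,0,0],0.9],[[0,0,0],[0,0,0],0.9],[[0,0,0],[0,0,0],0.9]]}'
python3 -m handwheel '{"moves":[[[0,0,0],[0,0,0],0.9],[[0,0,-0.02],[0,0,0],0.9],[[0,0,-0.04],[0,0,0],0.9],[[0,0,-0.05],[0,0,0],0.9],[[0,0,0],[0,0,0],0.9]]}' >/dev/null
python3 -m handwheel '{"moves":[[[0,0,0],[0,0,0],0.9],[[0,0,0],[0,0,0],0.9]]}'
python3 snap.py wr4; python3 seat.py wr4 blue
python3 - <<'E'
from h import *
c=robot.capture("scene");cv2.imwrite("pics/scene1.png",cv2.resize(c["pixels"][120:340,130:400,::-1],None,fx=2.7,fy=2.7,interpolation=cv2.INTER_CUBIC))
E
```

```text
time_s: 29.5
ee_pos: [0.4561, 0.2771, 0.0698]
tool_rot: [-0.046, 0.999, -0.0, -0.0]
ft_force: [0.4, -0.1, -0.4]
finger_gap: 0.901
grasp_force: 0.0
time_s: 30.2
ee_pos: [0.4559, 0.2769, 0.1793]
tool_rot: [-0.046, 0.999, -0.0, -0.0]
ft_force: [0.2, 1.0, -0.9]
finger_gap: 0.9
grasp_force: 0.0
lid [0.4547 0.2778 0.0911] vs box (0.4556, 0.2773, 0.0905) res 197.4 10056
-0.004 119.75
0.004 488.375
t 30.2 p [0.4558 0.2769 0.179 ] yaw 0.091 SHIFT [-0.1322 -0.3569  0.0092] TURNz 0.151 tilt [-0.0009 -0.0015 -0.    ] F [ 0.6 -0.  -0. ] gap 0.897 grip 0.0
```

View pics/wr4c.png

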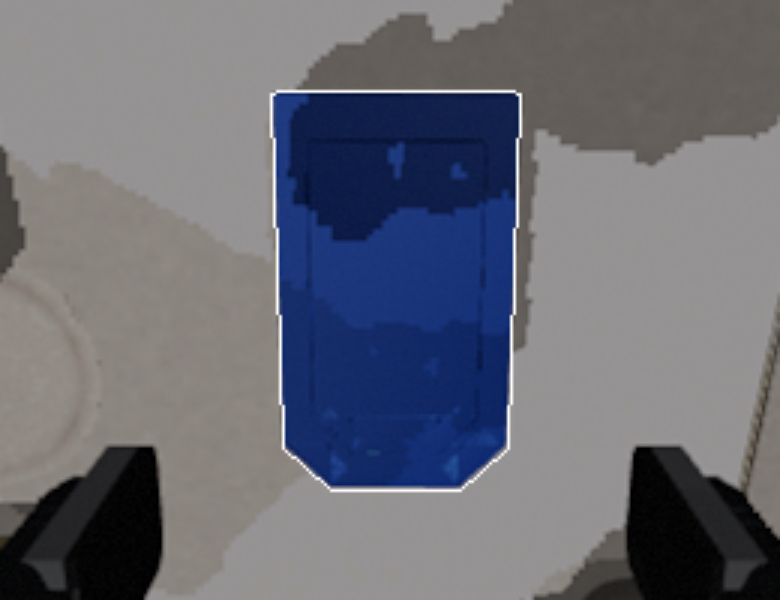

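View pics/scene1.png

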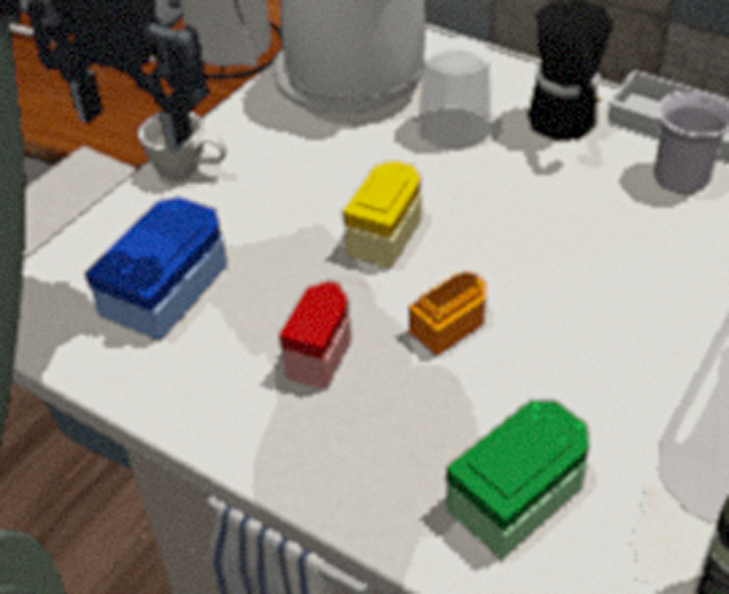

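All four lids sit level on their boxes in the scene view (blue lid at about (155,250), yellow (383,200), red (315,320), green (520,465)). The mug is unmoved and the gripper is open and clear.

```bash
python3 -c "
from workcell import robot
print(robot.close_job())"
```

```text
the job is handed in; nothing more can be done
None
```

All four lids are pressed home, level, on the boxes of their own colour, the gripper is open and clear, and the job is handed in; no verdict came back.

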